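Return the condiments to their own coasters

ROBOT

A 6-joint arm with a two-finger parallel gripper is mounted at the origin on a cart in front of the work surface, level with it; the furniture and walls round the work are solid. World frame = base frame: x ahead of the robot, y to its left, z up, the work surface at z = 0. Lengths are in mm, angles in degrees, forces in N, time in s.
With the tool pointing down it reaches from about 350 to 850 mm from the base axis. Payload 8.1 kg.
Tool frame: the origin (TCP) lies midway between the tips of the shut fingers; the grasp point (between the pads) lies 19 mm behind it; z points along the fingers, y is the line along which they close (so a half turn about z gives the same grasp; the last joint's range is limited). The gripper opens to 85 mm and grips with 20 to 120 N. Pads are 22 mm wide; open, the fingers measure 114 mm over their backs; the gripper's body (76 mm by 85 mm) begins 54 mm behind the grasp point. The pads swing forward as they close: fully open they stand 13 mm farther back than shut.
Start: joints at [65.065, 7.471, 85.268, -0, 87.261, -4.893], TCP at [205.605, 563.677, 205.692] pointing down, gripper open.
Joint ranges: [-169.43, 169.43], [-51.17, 129.36], [1.28, 143.12], [-76.62, 256.62], [0, 156.53], [-152.29, 152.29]. Speed limits (degrees/s): [136.94, 136.94, 159.86, 180, 180, 180].

INTERFACE

Orientations are given as [roll, pitch, yaw] about the fixed x, y, z axes, in that order (R = Rz(yaw) Ry(pitch) Rx(roll)).
In Python, from bench import r gives the robot as it stands.
- The arm moves only by the tool apply_moves, never from a script. Its argument "steps" is a list of rows, each a list of 7 numbers: the opening, from -1 (shut) to 1 (fully open), then the shift along the tool's x, y, z in mm, then the turn, a rotation vector about the tool's x, y, z in units of 5 degrees (1.0 is 5 degrees). A call has exactly 8 rows; each row shifts and turns the commanded pose from where the row before left it, along the tool's axes as they then stand; what a row does not reach is not made up. A row lasts 1/10 s, in which the tool goes at most 50 mm and 8.59 degrees, less where a joint would pass 70% of its speed; a pose out of reach is approached as far as the arm can. A call is refused whole if a number of a shift passes 50 or a number of a turn 1, either way. A call with a gripper value outside its range is refused whole. The fingers move at their own pace and stop on an object; "squeeze" is the grip in N (left out, the last holds). Time passes only in rows, so rows that do not move let the fingers close, or fill a call up. It gives the time, the measured TCP pose, the force, the opening and the grip force at its end, in the units of the state.
- r.sense(): the state, without advancing time (a new reading comes with each control period).
- r.snapshot(name): name is "side" or "top" or "wrist"; returns a dict with "color" (400x640x3 uint8, blue, green, red), "depth" (400x640 float32, mm along the optical axis (not along the pixel's ray), 0 where there is no reading), "mtx" (3x3 intrinsics, pixels), "T" (4x4, takes a point from camera to world coordinates); the wrist camera has in their place "hand_eye" (4x4, takes a point from camera to tool coordinates, whose origin is the TCP and whose axes are the flange's). Camera axes: x right, y down, z forward; pixel columns grow to the right and rows downward; lengths in mm; the calibration is good to about 2 mm. A picture is of the moment at which its call begins: read the wrist's pose just before it.
- r.hand_in(): hands the job in; it is judged then, once.
The state is a dict: "time": time; "joint_pos": joint angles; "qd": joint speeds; "joint_efforts": joint torques, N m; "tool_pos": TCP position; "tcp_rot": TCP orientation; "ft_force": force on the tool from outside, world axes, zero at the start; "wrist_torque": the same for the moment, N m; "finger_gap": finger opening in mm; "grip_force": force on a finger pad.
Only numpy, scipy, OpenCV 4.12 (cv2) and the standard library are available. Lean on these libraries where they do the work, as an engineer would, in place of code of your own. Each camera call takes 0.05 s, during which the arm holds its last target. There are 200 camera calls.

TASK

The four condiments have been put back on the wrong coasters. Rearrange them so that each stands upright in the middle of its own coaster: pepper on the black one, salt on the blue one, the spice jar on the yellow one and the jam jar on the red one. You may park one on the empty wooden tile on the way; do not knock any of them over, and leave the mug where it is.

Things in the scene. Friction and masses are not known exactly. Their poses are not given: they have to be found in the camera images.
- pepper_shaker: pepper shaker: dark brown body, whitish screw top with a single small hole, round, 42 mm across the foot, 88 mm high, about 0.16 kg; origin at the centre of its underside, z up. Grasp round the body from above, fingertips about 40 mm above its foot
- salt_shaker: salt shaker: same shape as the pepper shaker but white all over with several holes in the top, 42 mm across, 88 mm high, about 0.16 kg; origin at the centre of its underside, z up. Grasp as the pepper shaker
- spice_jar: spice jar: gold cap (partly green on top) on a white and green printed body, round, 42 mm across, 106 mm high, about 0.11 kg; origin at the centre of its underside, z up. Grasp from above, fingertips about 50 mm above its foot
- jam_jar: small jam jar: dark red body with a pale paper label and a bright red lid, round, 46 mm across, 85 mm high, about 0.18 kg; origin at the centre of its underside, z up. Grasp from above, fingertips about 35 mm above its foot
- black_coaster: round flat black coaster, 92 mm across, 8 mm thick, with a thin pale ring printed round its middle, fixed to the worktop; origin at the centre of its underside, z up. A jar or shaker stands on it at the start, which hides part of it. Belongs to the pepper
- blue_coaster: round flat blue coaster, 92 mm across, 8 mm thick, with a thin pale ring printed round its middle, fixed to the worktop; origin at the centre of its underside, z up. A jar or shaker stands on it at the start, which hides part of it. Belongs to the salt
- yellow_coaster: round flat yellow coaster, 92 mm across, 8 mm thick, with a thin pale ring printed round its middle, fixed to the worktop; origin at the centre of its underside, z up. A jar or shaker stands on it at the start, which hides part of it. Belongs to the spice jar
- red_coaster: round flat red coaster, 92 mm across, 8 mm thick, with a thin pale ring printed round its middle, fixed to the worktop; origin at the centre of its underside, z up. A jar or shaker stands on it at the start, which hides part of it. Belongs to the jam jar
- spare_tile: square brown wooden tile, 95 x 95 x 8 mm, fixed to the worktop, empty at the start: room to park one thing on the way; origin at the centre of its underside, z up
- mug: green and white mug, 86 mm across (120 mm with the handle), 88 mm high, standing behind the coasters; not to be disturbed; origin on its underside. Wall cabinets hang over the worktop behind the coasters (door handles from x = 0.60, undersides at z = 0.43): keep the wrist from swinging out under or against them
Mind the look-alikes: they are no part of the job. What is shaped like the salt_shaker but purple is not meant. There is more than one size of the jam_jar; the one meant has the size given above.

How it is judged (in metres and radians):
At the end, for the whole second after the job is handed in: The pepper shaker is on the black coaster, the salt shaker on the blue, the spice jar on the yellow and the jam jar on the red: each within 15 mm of its coaster's centre, standing on its top (underside 3 to 13 mm above the coaster's underside), within 0.1 rad of upright, released and at rest (horizontal distance between pepper_shaker and black_coaster below 0.015 m and z of pepper_shaker in the frame of black_coaster between 0.003 and 0.013 m and angle between each of pepper_shaker, salt_shaker, spice_jar, jam_jar's own z axis and vertical below 0.1 rad and linear speed of each of pepper_shaker, salt_shaker, spice_jar, jam_jar below 0.02 m/s and horizontal distance between salt_shaker and blue_coaster below 0.015 m and z of salt_shaker in the frame of blue_coaster between 0.003 and 0.013 m and horizontal distance between spice_jar and yellow_coaster below 0.015 m and z of spice_jar in the frame of yellow_coaster between 0.003 and 0.013 m and horizontal distance between jam_jar and red_coaster below 0.015 m and z of jam_jar in the frame of red_coaster between 0.003 and 0.013 m); the robot touches nothing.
It fails at once if a condiment is knocked over (tilted more than 0.6 rad) (angle between any of pepper_shaker, salt_shaker, spice_jar, jam_jar's own z axis and vertical above 0.6 rad).
It fails at once if the mug is moved more than 20 mm (distance of mug from where it was at the start of the episode above 0.02 m).
It also fails if it takes over 141 s, if anything falls off the work surface, if the arm or the gripper's body presses on something with over 40 N, if the wrist force passes 120 N, or if a joint passes its speed limit or range.

## Working session

There is one attempt and no reset: what is moved stays moved. The work goes in short steps, Python scripts to look and compute and a tool call to move; the robot and the scene stay as the last step left them, time stands still between calls to the robot, and variables do not carry over. Pictures are saved under pics/ and viewed, at most 14 in all, crops included, and the job is handed in when it is done.

Besides the shell and the picture viewer there is one more tool, called after ">>>" by a JSON object that holds its "op" and its "data". apply_moves: Moves the arm, as the interface text tells. Its arguments: {"type":"object","properties":{"steps":{"type":"array"},"squeeze":{"type":"number"}},"required":["steps"]}

```bash
mkdir -p pics
python3 - <<'E'
from bench import r
import cv2,numpy as np,pickle
s=r.sense();print(s)
d={}
for n in("top","side","wrist"):
    d[n]=r.snapshot(n);cv2.imwrite(f"pics/{n}0.png",d[n]["color"])
    print(n,{k:np.round(v,3).tolist() for k,v in d[n].items() if k not in("color","depth")})
pickle.dump(d,open("s0.pkl","wb"))
E
```

```text
{'time': 0.0, 'joint_pos': array([ 6.50655908e+01,  7.51646846e+00,  8.53297998e+01, -1.72196934e-03,
        8.72617789e+01, -4.89428169e+00]), 'qd': array([-0.10634219, -0.01260003, -0.06134661,  0.12798651,  0.04954054,
       -0.05212148]), 'joint_efforts': array([-1.44740614e-03, -5.69427824e+01, -5.00530314e+01, -6.10944480e-04,
        1.56947278e-02,  8.41982637e-05]), 'tool_pos': array([205.3527494 , 563.1197932 , 204.62531235]), 'tcp_rot': array([-1.79892200e+02, -7.50473869e-03,  1.59959949e+02]), 'ft_force': array([0.16275862, 0.53106955, 0.16214697]), 'wrist_torque': array([-0.01145882, -0.00471763, -0.02505995]), 'grip_force': 0.0, 'finger_gap': 85.03201317686879}
top {'mtx': [[429.499, 0.0, 322.9], [0.0, 429.499, 196.595], [0.0, 0.0, 1.0]], 'T': [[-0.03, -0.989, 0.145, 392.573], [-0.999, 0.031, 0.009, -17.02], [-0.013, -0.145, -0.989, 1279.369], [0.0, 0.0, 0.0, 1.0]]}
side {'mtx': [[362.367, 0.0, 317.702], [0.0, 362.367, 203.816], [0.0, 0.0, 1.0]], 'T': [[-0.455, -0.773, 0.443, 85.531], [-0.891, 0.398, -0.221, 238.553], [-0.006, -0.494, -0.869, 1009.581], [0.0, 0.0, 0.0, 1.0]]}
wrist {'mtx': [[284.179, 0.0, 321.146], [0.0, 284.179, 200.227], [0.0, 0.0, 1.0]], 'hand_eye': [[-0.001, -0.961, -0.276, 69.877], [1.0, -0.001, -0.0, -0.277], [-0.0, -0.276, 0.961, -168.412], [0.0, 0.0, 0.0, 1.0]]}
```

View pics/top0.png

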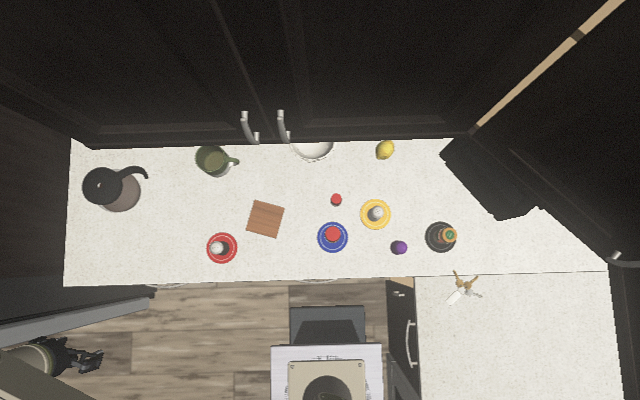

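View pics/side0.png

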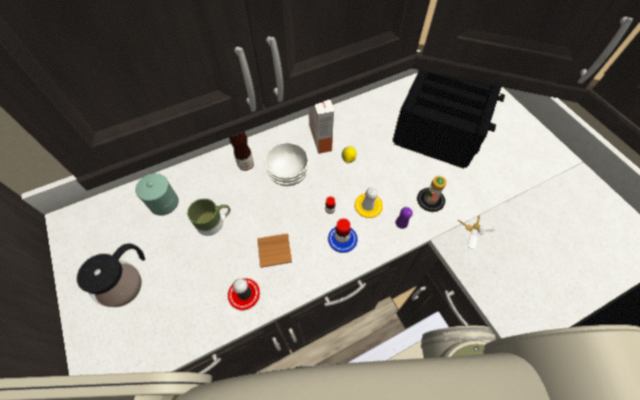

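Top view: pepper is on red (221,247), jam on blue (332,237), salt on yellow (375,214), spice on black (441,236). The tile is empty at (265,219), the mug at (213,160), and the decoys are at (336,199) (small red) and (399,247) (purple). The side view agrees.

```bash
cat > h.py <<'E'
import numpy as np,cv2
def ray(s,T,uv,z):
    uv=np.atleast_2d(uv).astype(float);K=s["mtx"]
    d=np.c_[(uv[:,0]-K[0,2])/K[0,0],(uv[:,1]-K[1,2])/K[1,1],np.ones(len(uv))]@T[:3,:3].T
    return (T[:3,3]+d*((z-T[2,3])/d[:,2])[:,None])[:,:2]
def cloud(s,T):
    h,w=s["depth"].shape;u,v=np.meshgrid(np.arange(w),np.arange(h));K=s["mtx"];D=s["depth"]
    P=np.stack([(u-K[0,2])/K[0,0]*D,(v-K[1,2])/K[1,1]*D,D],-1)
    return P@T[:3,:3].T+T[:3,3]
def circ(p,iters=30,tol=2.5):
    # robust circle fit
    k=np.ones(len(p),bool)
    for _ in range(iters):
        a=np.c_[2*p[k],np.ones(k.sum())];x=np.linalg.lstsq(a,(p[k]**2).sum(1),rcond=None)[0]
        R=np.sqrt(x[2]+x[:2]@x[:2]);e=abs(np.linalg.norm(p-x[:2],axis=1)-R)
        k=e<max(tol,np.percentile(e,70))
    return x[:2],R,k.mean()
E
python3 - <<'E'
import pickle,numpy as np,cv2
from h import *
d=pickle.load(open("s0.pkl","rb"))
seeds={"red":((221,247),88,"pepper"),"blue":((332,237),85,"jam"),"yellow":((375,214),88,"salt"),"black":((441,236),106,"spice")}
for cam in("top","side"):
    s=d[cam];T=s["T"];P=cloud(s,T);hsv=cv2.cvtColor(s["color"],cv2.COLOR_BGR2HSV);H,S,V=cv2.split(hsv)
    M={"red":((H<8)|(H>172))&(S>150),"blue":(H>105)&(H<130)&(S>120),"yellow":(H>18)&(H<32)&(S>150),"black":(V<75)}
    for n,(uv,h,o) in seeds.items():
        c0=ray(d["top"],d["top"]["T"],uv,8)[0]
        near=np.linalg.norm(P[...,:2]-c0,axis=2)<75
        m=(M[n]&near&(abs(P[...,2]-8)<14)).astype(np.uint8)
        c=max(cv2.findContours(m,cv2.RETR_EXTERNAL,cv2.CHAIN_APPROX_NONE)[0],key=len)[:,0]
        cc=circ(ray(s,T,c,8))
        z=P[...,2];t=near&(z>8+h-10)&(z<8+h+12)
        v,u=np.nonzero(t);q=ray(s,T,np.c_[u,v],8+h)
        b=near&(z>25)
        print(cam,n,np.round(cc[0],1),round(cc[1],1),"|",o,len(u),q.mean(0).round(1) if len(q) else 0,((q.max(0)+q.min(0))/2).round(1) if len(q) else 0,np.ptp(q,0).round(0) if len(q) else 0,"zmax",np.percentile(z[b],95).round(1))
    m=((H<22)&(S>70)&(V>60)&(np.linalg.norm(P[...,:2]-ray(d["top"],d["top"]["T"],(265,219),8)[0],axis=2)<80)).astype(np.uint8)
    c=max(cv2.findContours(m,0,1)[0],key=cv2.contourArea);rc=cv2.minAreaRect(ray(s,T,c[:,0],8).astype(np.float32));print("tile",rc)
    for nm,uv in(("decoyjam",(336,199)),("purple",(399,247)),("mug",(213,160))):
        c0=ray(d["top"],d["top"]["T"],uv,40)[0];b=(np.linalg.norm(P[...,:2]-c0,axis=2)<70)&(P[...,2]>25);print(nm,c0.round(),np.median(P[b],0).round(),P[b].min(0).round(),P[b].max(0).round())
E
```

```text
top red [439.3 293.2] 37.1 | pepper 126 [435.8 293.4] [435.8 292.3] [33. 36.] zmax 95.8
top blue [457.9 -29.6] 41.4 | jam 180 [464.3 -28.6] [464.6 -28.8] [39. 39.] zmax 1279.4Traceback (most recent call last):
  File "<stdin>", line 12, in <module>
ValueError: max() iterable argument is empty
```

View pics/wrist0.png

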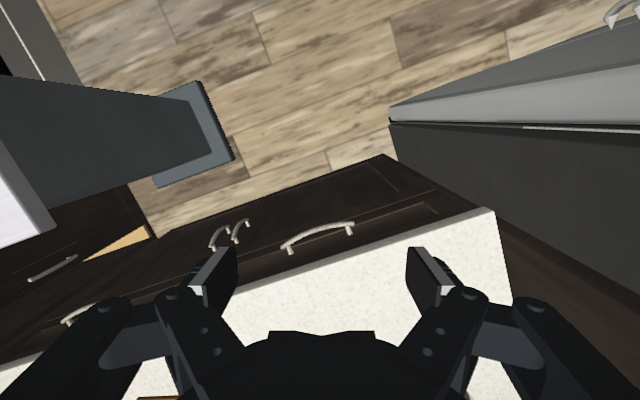

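Wrist view: the floor and cabinet front, with the fingertips at about (215,270) and (430,270), so it's no use for measuring yet. I'll fix the yellow mask.

```bash
cat > meas.py <<'E'
import pickle,numpy as np,cv2
from h import *
def run(d,cams=("top","side")):
  seeds={"red":((221,247),88,"pepper"),"blue":((332,237),85,"jam"),"yellow":((375,214),88,"salt"),"black":((441,236),106,"spice")}
  for cam in cams:
    s=d[cam];T=s["T"];P=cloud(s,T);P[s["depth"]<=0]=9999;hsv=cv2.cvtColor(s["color"],cv2.COLOR_BGR2HSV);H,S,V=cv2.split(hsv)
    M={"red":((H<8)|(H>172))&(S>150),"blue":(H>100)&(H<135)&(S>110),"yellow":(H>14)&(H<36)&(S>120),"black":(V<80)}
    for n,(uv,h,o) in seeds.items():
        c0=ray(d["top"],d["top"]["T"],uv,8)[0]
        near=np.linalg.norm(P[...,:2]-c0,axis=2)<80
        m=(M[n]&near&(P[...,2]<25)).astype(np.uint8)
        c=[x for x in cv2.findContours(m,cv2.RETR_EXTERNAL,cv2.CHAIN_APPROX_NONE)[0] if len(x)>8]
        cc=circ(ray(s,T,np.vstack(c)[:,0],8)) if c else (np.zeros(2),0)
        z=P[...,2];b=near&(z>25)&(z<200)
        v,u=np.nonzero(b&(z>8+h-8));q=ray(s,T,np.c_[u,v],8+h)
        print(cam,n,np.round(cc[0],1),round(cc[1],1),"|",o,len(u),*(((q.max(0)+q.min(0))/2).round(1),np.ptp(q,0).round(0)) if len(q) else "","zmax",np.percentile(z[b],95).round(1) if b.any() else 0, "px",hsv[uv[1]+11,uv[0]+5])
    m=((H<22)&(S>70)&(V>60)&(np.linalg.norm(P[...,:2]-ray(d["top"],d["top"]["T"],(265,219),8)[0],axis=2)<75)).astype(np.uint8)
    c=max(cv2.findContours(m,0,1)[0],key=cv2.contourArea);print("tile",cv2.minAreaRect(ray(s,T,c[:,0],8).astype(np.float32)))
    for nm,uv in(("decoyjam",(336,199)),("purple",(399,247)),("mug",(213,160))):
        c0=ray(d["top"],d["top"]["T"],uv,40)[0];b=(np.linalg.norm(P[...,:2]-c0,axis=2)<70)&(P[...,2]>25)&(P[...,2]<150);print(nm,P[b].min(0).round(),P[b].max(0).round())
E
python3 -c "
import meas,pickle;meas.run(pickle.load(open('s0.pkl','rb')))"
```

```text
top red [437.  297.8] 41.2 | pepper 103 [434.4 292.3] [30. 30.] zmax 95.8 px [  2 105 208]
top blue [458.  -29.7] 42.4 | jam 180 [464.6 -28.8] [39. 39.] zmax 96.3 px [113  45 203]
top yellow [ 522.9 -159. ] 43.1 | salt 111 [ 520. -154.] [31. 31.] zmax 96.1 px [ 24  78 242]
top black [0. 0.] 0 | spice 187 [ 451.1 -342.6] [38. 41.] zmax 115.8 px [ 23   9 109]
tile ((519.0499267578125, 168.73660278320312), (92.42166900634766, 93.5317611694336), 73.14104461669922)
decoyjam [550. -59.  25.] [581. -27.  68.]
purple [ 404. -233.   26.] [ 440. -197.   91.]
mug [649. 247.  25.] [733. 356.  92.]
side red [433.1 299.9] 42.0 | pepper 126 [430.  295.4] [33. 33.] zmax 95.7 px [ 27  11 233]
side blue [454.8 -26.8] 41.9 | jam 164 [460.7 -26.5] [42. 42.] zmax 94.8 px [114 135 194]
side yellow [ 518.  -156.1] 42.8 | salt 75 [ 516.1 -151.5] [29. 33.] zmax 94.8 px [ 23  10 241]
side black [ 445.  -343.9] 40.4 | spice 143 [ 446.4 -340.2] [41. 42.] zmax 114.6 px [ 25  12 228]
tile ((515.6264038085938, 170.95635986328125), (93.3462905883789, 93.44552612304688), 73.21453094482422)
decoyjam [546. -56.  25.] [578. -25.  66.]
purple [ 400. -232.   25.] [ 438. -197.   92.]
mug [647. 248.  25.] [734. 357.  92.]
```

>>> {"op": "apply_moves", "data": {"steps": [[1,0,0,0,0,0,-1],[1,0,0,0,0,0,-1],[1,0,0,0,0,0,-1],[1,0,0,0,0,0,-1],[1,-28,-34,0,0,0,0],[1,-28,-34,0,0,0,0],[1,-28,-34,0,0,0,0],[1,-28,-34,0,0,0,0]], "squeeze": 40}}

```text
time: 0.95
tool_pos: [318.1, 426.1, 205.3]
tcp_rot: [-180.0, -0.0, 180.0]
ft_force: [0.6, -0.4, 0.7]
finger_gap: 85.3
grip_force: 0.0
```

>>> {"op": "apply_moves", "data": {"steps": [[1,-29,-33,0,0,0,0],[1,-29,-33,0,0,0,0],[1,-28,-33,0,0,0,0],[1,-28,-33,0,0,0,0],[1,0,0,10,0,0,0],[1,0,0,10,0,0,0],[1,0,0,0,0,0,0],[1,0,0,0,0,0,0]]}}

```text
time: 1.75
tool_pos: [430.2, 296.3, 185.0]
tcp_rot: [-180.0, -0.1, -179.9]
ft_force: [-0.2, 0.1, 0.3]
finger_gap: 85.7
grip_force: 0.0
```

```bash
cat > w.py <<'E'
from bench import r
import numpy as np,cv2,sys
from scipy.spatial.transform import Rotation as R
from h import *
def wrist(name=None):
    s=r.sense();p=s["tool_pos"];B=np.eye(4);B[:3,:3]=R.from_euler("xyz",s["tcp_rot"],degrees=True).as_matrix();B[:3,3]=p
    w=r.snapshot("wrist");T=B@w["hand_eye"]
    if name:cv2.imwrite(f"pics/{name}.png",w["color"])
    return p,w,T
E
python3 - <<'E'
from w import *
p,w,T=wrist("w1");P=cloud(w,T);P[w["depth"]<=0]=9999
z=P[...,2];b=(z>88)&(z<104)&(np.hypot(P[...,0]-432,P[...,1]-294)<40)
v,u=np.nonzero(b);q=ray(w,T,np.c_[u,v],96);print(p,len(u),(q.max(0)+q.min(0))/2,np.ptp(q,0),np.median(z[b]),u.mean(),v.mean())
E
```

```text
[430.15318476 296.31541736 184.98279264] 898 [431.46978786 295.36616131] [32.16691695 32.9882163 ] 93.12229913544988 320.271714922049 197.5835189309577
```

View pics/w1.png

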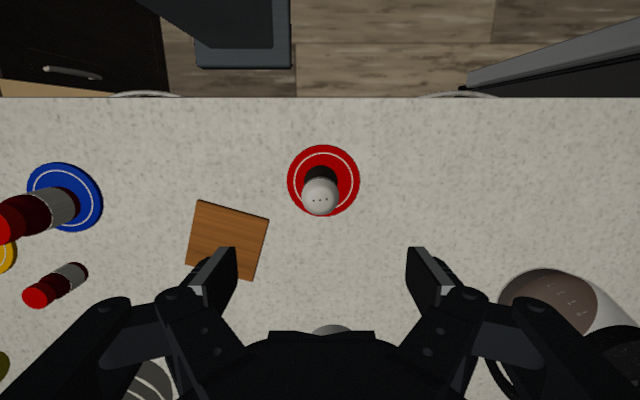

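Wrist view: the shaker's whitish top is at (320,197) on the red coaster at (323,181), centred between the fingertips. I'll zoom in to tell pepper from salt.

Run:
```python
import cv2,numpy as np
s=cv2.imread("pics/side0.png");w=cv2.imread("pics/w1.png")
f=lambda i,x,y,k:cv2.resize(i[y-k:y+k,x-k:x+k],(260,260),interpolation=cv2.INTER_CUBIC)
cv2.imwrite("pics/crop.png",np.hstack([f(s,242,290,26),f(s,369,202,26),f(w,322,185,40)]))
```

```text
(no output)
```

View pics/crop.png

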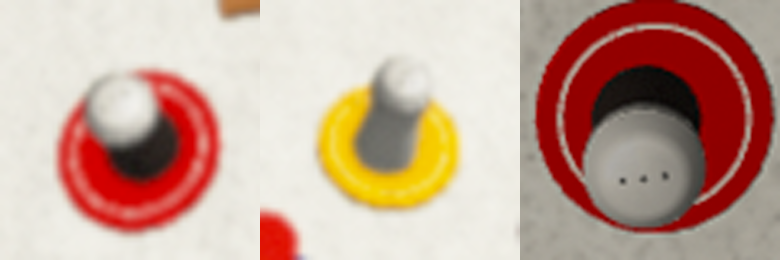

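Crop: on red, a dark body under a whitish top, so that's the pepper. On yellow, a pale body and top, the salt.

>>> {"op": "apply_moves", "data": {"steps": [[1,-1,-1,27,0,0,0],[1,0,0,27,0,0,0],[1,0,0,27,0,0,0],[1,0,0,27,0,0,0],[1,0,0,19,0,0,0],[1,0,0,10,0,0,0],[1,0,0,0,0,0,0],[-1,0,0,0,0,0,0]]}}

```text
time: 2.6
tool_pos: [432.8, 295.2, 49.8]
tcp_rot: [180.0, 0.1, -180.0]
ft_force: [0.7, 0.9, 0.3]
finger_gap: 72.9
grip_force: 0.0
```

>>> {"op": "apply_moves", "data": {"steps": [[-1,0,0,0,0,0,0],[-1,0,0,0,0,0,0],[-1,0,0,0,0,0,0],[-1,0,0,0,0,0,0],[-1,0,0,0,0,0,0],[-1,0,0,0,0,0,0],[-1,0,0,0,0,0,0],[-1,0,0,0,0,0,0]]}}

```text
time: 3.4
tool_pos: [433.4, 295.0, 50.2]
tcp_rot: [179.9, 0.1, 180.0]
ft_force: [-1.4, -0.0, 5.6]
finger_gap: 34.7
grip_force: 40.0
```

>>> {"op": "apply_moves", "data": {"steps": [[-1,0,0,-20,0,0,0],[-1,0,0,-30,0,0,0],[-1,-14,-20,0,0,0,0],[-1,-20,-30,0,0,0,0],[-1,-20,-30,0,0,0,0],[-1,-20,-30,0,0,0,0],[-1,-10,-15,0,0,0,0],[-1,0,0,0,0,0,0]]}}

```text
time: 4.2
tool_pos: [517.4, 167.1, 98.6]
tcp_rot: [-180.0, 0.0, 179.8]
ft_force: [-0.6, -0.4, -2.0]
finger_gap: 34.3
grip_force: 40.7
```

>>> {"op": "apply_moves", "data": {"steps": [[-1,0,0,15,0,0,0],[-1,0,0,15,0,0,0],[-1,0,0,10,0,0,0],[-1,0,0,6,0,0,0],[-1,0,0,2,0,0,0],[-1,0,0,0,0,0,0],[-1,0,0,0,0,0,0],[-1,0,0,0,0,0,0]]}}

```text
time: 5.0
tool_pos: [516.1, 169.7, 50.5]
tcp_rot: [-180.0, -0.0, 180.0]
ft_force: [0.5, -0.4, -3.2]
finger_gap: 34.7
grip_force: 40.7
```

>>> {"op": "apply_moves", "data": {"steps": [[-1,0,0,1,0,0,0],[-1,0,0,0,0,0,0],[1,0,0,0,0,0,0],[1,0,0,0,0,0,0],[1,0,0,0,0,0,0],[1,0,0,0,0,0,0],[1,0,0,0,0,0,0],[1,0,0,0,0,0,0]]}}

```text
time: 5.8
tool_pos: [516.3, 169.4, 49.6]
tcp_rot: [-180.0, -0.0, 180.0]
ft_force: [-1.2, -0.3, -0.3]
finger_gap: 85.5
grip_force: 0.0
```

>>> {"op": "apply_moves", "data": {"steps": [[1,0,0,-20,0,0,0],[1,0,0,-40,0,0,0],[1,0,0,-40,0,0,0],[1,0,0,-35,0,0,0],[1,10,-45,0,0,0,0],[1,12,-45,0,0,0,0],[1,12,-45,0,0,0,0],[1,12,-45,0,0,0,0]]}}

```text
time: 6.6
tool_pos: [469.5, -11.9, 184.9]
tcp_rot: [-180.0, 0.0, -180.0]
ft_force: [0.5, -0.7, 0.0]
finger_gap: 85.3
grip_force: 0.0
```

>>> {"op": "apply_moves", "data": {"steps": [[1,8,-17,0,0,0,0],[1,0,0,0,0,0,0],[1,0,0,0,0,0,0],[1,0,0,0,0,0,0],[1,0,0,0,0,0,0],[1,0,0,0,0,0,0],[1,0,0,0,0,0,0],[1,0,0,0,0,0,0]]}}

```text
time: 7.4
tool_pos: [462.2, -27.2, 184.6]
tcp_rot: [180.0, -0.0, 180.0]
ft_force: [0.7, 0.1, -0.4]
finger_gap: 85.3
grip_force: 0.0
```

```bash
cat >> w.py <<'E'
def top(x,y,ztop,name=None):
    p,w,T=wrist(name);P=cloud(w,T);P[w["depth"]<=0]=9999
    z=P[...,2];b=(z>ztop-8)&(z<ztop+8)&(np.hypot(P[...,0]-x,P[...,1]-y)<40)
    v,u=np.nonzero(b);q=ray(w,T,np.c_[u,v],ztop-1)
    print(p.round(1),len(u),((q.max(0)+q.min(0))/2).round(1),np.ptp(q,0).round(1))
    return p,w,T,P
def coaster(p,w,T,P,n,x,y):
    H,S,V=cv2.split(cv2.cvtColor(w["color"],cv2.COLOR_BGR2HSV))
    M={"red":((H<8)|(H>172))&(S>150),"blue":(H>100)&(H<135)&(S>110),"yellow":(H>14)&(H<36)&(S>150),"black":(V<70)}[n]
    m=M&(np.hypot(P[...,0]-x,P[...,1]-y)<75)&(P[...,2]<20)
    c=np.vstack([k for k in cv2.findContours(m.astype(np.uint8),0,cv2.CHAIN_APPROX_NONE)[0] if len(k)>15])[:,0]
    g=ray(w,T,c,8);g=g[cv2.convexHull(g.astype(np.float32),returnPoints=False)[:,0]]
    a,R_,k=circ(g);print(n,a.round(1),round(R_,1),k,len(g))
E
python3 - <<'E'
from w import *
a=top(462,-28,93,"w2");coaster(*a,"blue",456,-28);coaster(*a,"yellow",520,-157)
s=r.snapshot("top");P=cloud(s,s["T"]);b=(P[...,2]>88)&(P[...,2]<104)&(np.hypot(P[...,0]-517,P[...,1]-170)<45)
v,u=np.nonzero(b);q=ray(s,s["T"],np.c_[u,v],96);print("pepper top",((q.max(0)+q.min(0))/2))
import pickle;pickle.dump(s,open("s1.pkl","wb"))
E
```

```text
[462.2 -27.2 184.6] 1468 [461.9 -29.9] [42.3 41. ]
blue [456.3 -29.9] 44.8 1.0 45
yellow [ 520.1 -159.1] 45.3 0.9767441860465116 43
pepper top [518.97888914 169.14144697]
```

View pics/w2.png

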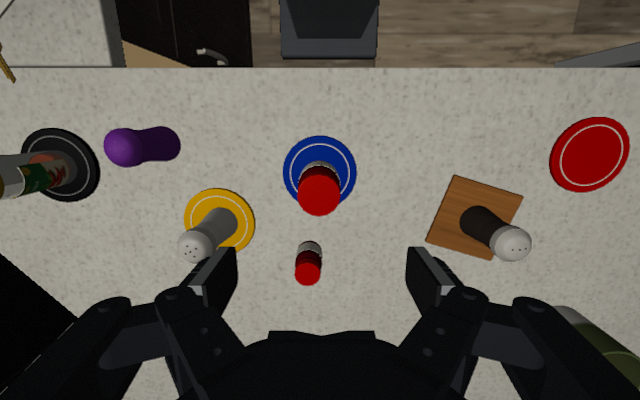

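Wrist view: the jam lid is at (319,192) on blue at (320,172), red is empty at (590,155), the pepper stands upright on the tile at (505,240), and the salt is on yellow. The estimates agree within 2 mm.

>>> {"op": "apply_moves", "data": {"steps": [[1,0,-1.5,27,0,0,0],[1,0,0,27,0,0,0],[1,0,0,27,0,0,0],[1,0,0,27,0,0,0],[1,0,0,22,0,0,0],[1,0,0,12,0,0,0],[1,0,0,0,0,0,0],[-1,0,0,0,0,0,0]]}}

```text
time: 8.3
tool_pos: [462.7, -29.1, 43.5]
tcp_rot: [-180.0, 0.0, 180.0]
ft_force: [0.4, 0.2, 0.6]
finger_gap: 73.2
grip_force: 0.0
```

>>> {"op": "apply_moves", "data": {"steps": [[-1,0,0,0,0,0,0],[-1,0,0,0,0,0,0],[-1,0,0,0,0,0,0],[-1,0,0,0,0,0,0],[-1,0,0,0,0,0,0],[-1,0,0,0,0,0,0],[-1,0,0,0,0,0,0],[-1,0,0,0,0,0,0]]}}

```text
time: 9.1
tool_pos: [463.5, -29.3, 44.2]
tcp_rot: [-180.0, 0.2, 180.0]
ft_force: [-0.9, -0.4, 6.2]
finger_gap: 40.6
grip_force: 40.1
```

>>> {"op": "apply_moves", "data": {"steps": [[-1,0,0,-15,0,0,0],[-1,0,0,-30,0,0,0],[-1,0,0,-35,0,0,0],[-1,0,0,-20,0,0,0],[-1,4,30,0,0,0,0],[-1,4,40,0,0,0,0],[-1,4,40,0,0,0,0],[-1,4,40,0,0,0,0]]}}

```text
time: 9.9
tool_pos: [445.9, 122.3, 142.9]
tcp_rot: [180.0, 0.0, 179.9]
ft_force: [0.8, 0.6, -1.9]
finger_gap: 40.5
grip_force: 41.2
```

Run:
```python
from w import *
import pickle
p,w,T=wrist();P=cloud(w,T)
coaster(p,w,T,P,"red",435,299)
s=pickle.load(open("s1.pkl","rb"));coaster(0,s,s["T"],cloud(s,s["T"]),"red",435,299)
s=pickle.load(open("s0.pkl","rb"))["side"];coaster(0,s,s["T"],cloud(s,s["T"]),"red",435,299)
print(p)
```

```text
red [434.8 296.8] 45.5 1.0 57
red [436.4 297.7] 42.8 1.0 34
red [433.6 299.7] 43.1 1.0 31
[445.86198856 122.29040429 142.90254103]
```

>>> {"op": "apply_moves", "data": {"steps": [[-1,3,40,0,0,0,0],[-1,3,40,0,0,0,0],[-1,3,40,0,0,0,0],[-1,1,36,0,0,0,0],[-1,0,20,0,0,0,0],[-1,0,0,20,0,0,0],[-1,0,0,20,0,0,0],[-1,0,0,20,0,0,0]]}}

```text
time: 10.75
tool_pos: [436.3, 297.1, 82.0]
tcp_rot: [-180.0, 0.0, -180.0]
ft_force: [0.7, -0.8, -2.0]
finger_gap: 40.4
grip_force: 41.8
```

>>> {"op": "apply_moves", "data": {"steps": [[-1,0,0,15,0,0,0],[-1,0,0,12,0,0,0],[-1,0,0,7,0,0,0],[-1,0,0,3,0,0,0],[-1,0,0,0,0,0,0],[-1,0,0,0,0,0,0],[-1,0,0,0,0,0,0],[-1,0,0,0,0,0,0]]}}

```text
time: 11.55
tool_pos: [436.9, 297.3, 46.4]
tcp_rot: [180.0, 0.1, 180.0]
ft_force: [-0.4, -0.4, -1.8]
finger_gap: 40.6
grip_force: 41.8
```

>>> {"op": "apply_moves", "data": {"steps": [[-1,1.5,0.5,1,0,0,0],[-1,0,0,1,0,0,0],[-1,0,0,0.5,0,0,0],[-1,0,0,0,0,0,0],[1,0,0,0,0,0,0],[1,0,0,0,0,0,0],[1,0,0,0,0,0,0],[1,0,0,0,0,0,0]]}}

```text
time: 12.35
tool_pos: [434.9, 297.5, 43.1]
tcp_rot: [-180.0, -0.0, 180.0]
ft_force: [1.0, 0.1, -0.0]
finger_gap: 85.4
grip_force: 0.0
```

>>> {"op": "apply_moves", "data": {"steps": [[1,0,0,0,0,0,0],[1,0,0,-20,0,0,0],[1,0,0,-40,0,0,0],[1,0,0,-40,0,0,0],[1,0,0,-40,0,0,0],[1,-8,-40,0,0,0,0],[1,-8,-40,0,0,0,0],[1,-8,-40,0,0,0,0]]}}

```text
time: 13.15
tool_pos: [459.1, 176.5, 183.7]
tcp_rot: [180.0, 0.1, -180.0]
ft_force: [1.6, 1.4, -0.5]
finger_gap: 85.3
grip_force: 0.0
```

>>> {"op": "apply_moves", "data": {"steps": [[1,-8,-45,0,0,0,0],[1,-8,-45,0,0,0,0],[1,-8,-45,0,0,0,0],[1,-8,-45,0,0,0,0],[1,-8,-45,0,0,0,0],[1,-8,-45,0,0,0,0],[1,-8,-40,0,0,0,0],[1,0,0,0,0,0,0]]}}

```text
time: 13.95
tool_pos: [514.7, -137.3, 183.1]
tcp_rot: [-179.9, 0.0, 179.7]
ft_force: [-0.6, 0.4, 0.6]
finger_gap: 85.1
grip_force: 0.0
```

Now for the salt, at about (518,-153). I'll position over it and measure with the wrist camera.

>>> {"op": "apply_moves", "data": {"steps": [[1,-3,-16,0,0,0,0],[1,0,0,0,0,0,0],[1,0,0,0,0,0,0],[1,0,0,0,0,0,0],[1,0,0,0,0,0,0],[1,0,0,0,0,0,0],[1,0,0,0,0,0,0],[1,0,0,0,0,0,0]]}}

```text
time: 14.75
tool_pos: [517.6, -148.4, 183.2]
tcp_rot: [-180.0, 0.0, 180.0]
ft_force: [-0.6, -0.7, 0.0]
finger_gap: 85.3
grip_force: 0.0
```

Run:
```python
from w import *
a=top(518,-153,96,"w3");coaster(*a,"yellow",520,-158);coaster(*a,"blue",456,-29);coaster(*a,"black",446,-345)
```

```text
[ 517.6 -148.4  183.2] 903 [ 517.9 -156.7] [32.  32.7]
yellow [ 520.9 -159.9] 45.0 1.0 61
blue [456.6 -30.4] 45.1 1.0 57
black [ 447.4 -346.7] 45.4 1.0 47
```

View pics/w3.png

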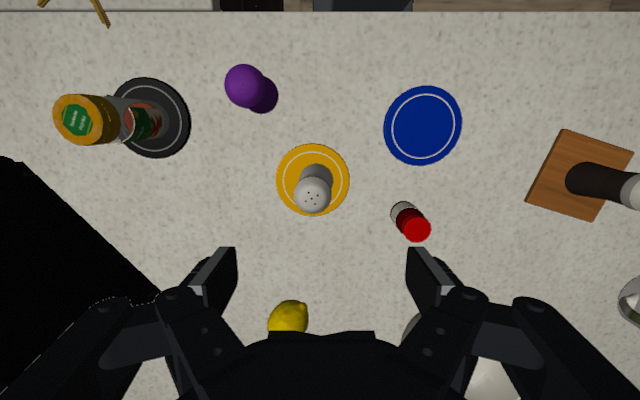

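Wrist view: the salt top (several holes) is at (313,195) on yellow at (313,180), blue is empty at (423,125), and the spice is on black at (150,117). The TCP needs -6.5 in y.

>>> {"op": "apply_moves", "data": {"steps": [[1,0,-6.5,20,0,0,0],[1,0,0,27,0,0,0],[1,0,0,27,0,0,0],[1,0,0,27,0,0,0],[1,0,0,22,0,0,0],[1,0,0,11,0,0,0],[1,0,0,0,0,0,0],[-1,0,0,0,0,0,0]]}}

```text
time: 15.6
tool_pos: [518.1, -155.3, 50.1]
tcp_rot: [-180.0, 0.0, 180.0]
ft_force: [-0.4, 0.6, 0.1]
finger_gap: 73.3
grip_force: 0.0
```

>>> {"op": "apply_moves", "data": {"steps": [[-1,0,0,0,0,0,0],[-1,0,0,0,0,0,0],[-1,0,0,0,0,0,0],[-1,0,0,0,0,0,0],[-1,0,0,0,0,0,0],[-1,0,0,0,0,0,0],[-1,0,0,0,0,0,0],[-1,0,0,0,0,0,0]]}}

```text
time: 16.4
tool_pos: [518.6, -155.6, 50.7]
tcp_rot: [-179.9, 0.1, 180.0]
ft_force: [-0.9, -0.4, 5.5]
finger_gap: 34.1
grip_force: 39.9
```

>>> {"op": "apply_moves", "data": {"steps": [[-1,0,0,-20,0,0,0],[-1,0,0,-30,0,0,0],[-1,0,0,-20,0,0,0],[-1,12,20,0,0,0,0],[-1,17,35,0,0,0,0],[-1,17,35,0,0,0,0],[-1,11,26,0,0,0,0],[-1,5,10,0,0,0,0]]}}

```text
time: 17.2
tool_pos: [454.6, -27.0, 119.1]
tcp_rot: [180.0, -0.0, -179.9]
ft_force: [0.1, -0.5, -0.8]
finger_gap: 34.4
grip_force: 40.4
```

>>> {"op": "apply_moves", "data": {"steps": [[-1,0,0,20,0,0,0],[-1,0,0,20,0,0,0],[-1,0,0,15,0,0,0],[-1,0,0,9,0,0,0],[-1,0,0,4,0,0,0],[-1,0,0,0,0,0,0],[-1,0,0,0,0,0,0],[-1,0,0,0,0,0,0]]}}

```text
time: 18.0
tool_pos: [456.1, -29.2, 51.7]
tcp_rot: [-180.0, 0.1, 179.9]
ft_force: [0.4, 0.2, -1.2]
finger_gap: 34.7
grip_force: 40.4
```

>>> {"op": "apply_moves", "data": {"steps": [[-1,-0.5,0,1,0,0,0],[-1,0,0,0.5,0,0,0],[-1,0,0,0,0,0,0],[-1,0,0,0,0,0,0],[1,0,0,0,0,0,0],[1,0,0,0,0,0,0],[1,0,0,0,0,0,0],[1,0,0,0,0,0,0]]}}

```text
time: 18.8
tool_pos: [456.1, -29.0, 49.6]
tcp_rot: [180.0, -0.0, 180.0]
ft_force: [0.7, 0.4, -0.4]
finger_gap: 85.4
grip_force: 0.0
```

>>> {"op": "apply_moves", "data": {"steps": [[1,0,0,0,0,0,0],[1,0,0,-20,0,0,0],[1,0,0,-40,0,0,0],[1,0,0,-45,0,0,0],[1,0,0,-45,0,0,0],[1,1,-40,0,0,0,0],[1,1,-40,0,0,0,0],[1,1,-40,0,0,0,0]]}}

```text
time: 19.6
tool_pos: [453.3, -150.2, 200.4]
tcp_rot: [-180.0, 0.1, -180.0]
ft_force: [0.7, -0.2, 0.6]
finger_gap: 85.4
grip_force: 0.0
```

>>> {"op": "apply_moves", "data": {"steps": [[1,1,-40,0,0,0,0],[1,1,-40,0,0,0,0],[1,1,-40,0,0,0,0],[1,1,-40,0,0,0,0],[1,0,-33,0,0,0,0],[1,0,0,0,0,0,0],[1,0,0,0,0,0,0],[1,0,0,0,0,0,0]]}}

```text
time: 20.4
tool_pos: [449.0, -341.2, 199.5]
tcp_rot: [180.0, -0.0, 180.0]
ft_force: [-0.1, 0.1, -0.2]
finger_gap: 85.3
grip_force: 0.0
```

Run:
```python
from w import *
a=top(449,-342,114,"w4");coaster(*a,"yellow",520,-158);coaster(*a,"black",446,-345)
print(r.sense()["joint_pos"].round(1))
```

```text
[ 449.  -341.2  199.5] 1509 [ 448.  -344.9] [41.4 40.1]
yellow [ 520.5 -161. ] 45.6 1.0 52
black [ 447.2 -348.3] 44.9 1.0 43
[ -42.4    2.1   91.6    0.    86.3 -132.4]
```

View pics/w4.png

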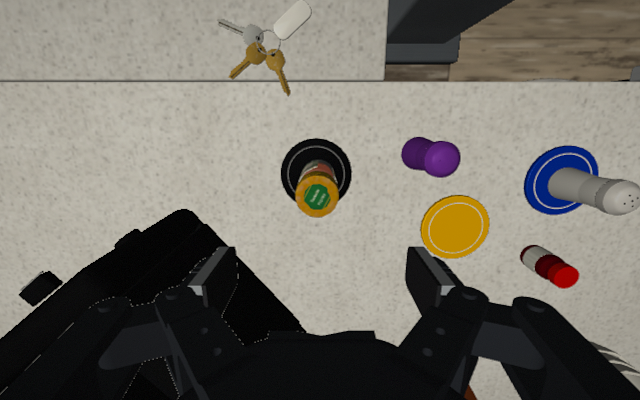

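Wrist view: the spice cap is at (317,195) on black at (316,173), with the toaster at lower left. I'll check clearance to the toaster.

Run:
```python
from w import *
import pickle
d=pickle.load(open("s0.pkl","rb"))
for n in("top","side"):
    s=d[n];P=cloud(s,s["T"]).reshape(-1,3);P=P[s["depth"].ravel()>0]
    q=P[(P[:,2]>20)&(P[:,2]<300)&(P[:,1]<-260)&(P[:,0]<700)&(np.hypot(P[:,0]-448,P[:,1]+343)>45)]
    D=np.hypot(q[:,0]-448,q[:,1]+343);i=np.argsort(D)[:200:25];print(n,D.min(),q[i].round(),q[:,2].max())
    H,S,V=cv2.split(cv2.cvtColor(s["color"],cv2.COLOR_BGR2HSV));PP=cloud(s,s["T"])
    for c,x,y in(("black",446,-345),("yellow",520,-158)):
        try: coaster(0,s,s["T"],PP,c,x,y)
        except Exception as e: print(c,e)
```

```text
top 153.58902902393385 [[ 544. -463.   24.]
 [ 542. -467.   79.]
 [ 536. -472.  102.]
 [ 541. -469.  166.]
 [ 539. -470.  175.]
 [ 548. -463.   75.]
 [ 529. -477.  169.]
 [ 531. -476.   96.]] 189.74451367954202
black need at least one array to concatenate
yellow need at least one array to concatenate
side 151.8716179552671 [[ 538. -466.   85.]
 [ 541. -465.   39.]
 [ 543. -464.   90.]
 [ 539. -467.  122.]
 [ 552. -457.   41.]
 [ 562. -448.   52.]
 [ 552. -457.  174.]
 [ 550. -459.   74.]] 206.5062784136129
black [ 445.1 -343.3] 40.8 1.0 22
yellow [ 518.4 -156.7] 43.2 1.0 28
```

>>> {"op": "apply_moves", "data": {"steps": [[1,0.5,-1.5,20,0,0,0],[1,0,0,30,0,0,0],[1,0,0,30,0,0,0],[1,0,0,28,0,0,0],[1,0,0,22,0,0,0],[1,0,0,11,0,0,0],[1,0,0,0,0,0,0],[-1,0,0,0,0,0,0]]}}

```text
time: 21.25
tool_pos: [449.1, -343.5, 59.9]
tcp_rot: [-180.0, 0.1, 180.0]
ft_force: [-0.0, -0.7, 0.3]
finger_gap: 73.0
grip_force: 0.0
```

>>> {"op": "apply_moves", "data": {"steps": [[-1,0,0,0,0,0,0],[-1,0,0,0,0,0,0],[-1,0,0,0,0,0,0],[-1,0,0,0,0,0,0],[-1,0,0,0,0,0,0],[-1,0,0,0,0,0,0],[-1,0,0,0,0,0,0],[-1,0,0,0,0,0,0]]}}

```text
time: 22.05
tool_pos: [449.4, -344.4, 60.4]
tcp_rot: [-179.9, 0.1, 179.9]
ft_force: [-0.3, 0.7, 6.4]
finger_gap: 40.1
grip_force: 40.0
```

>>> {"op": "apply_moves", "data": {"steps": [[-1,0,0,-20,0,0,0],[-1,0,0,-30,0,0,0],[-1,0,0,-20,0,0,0],[-1,-11,26,0,0,0,0],[-1,-15,40,0,0,0,0],[-1,-15,40,0,0,0,0],[-1,-15,40,0,0,0,0],[-1,-10,25,0,0,0,0]]}}

```text
time: 22.85
tool_pos: [515.2, -169.9, 129.0]
tcp_rot: [180.0, 0.0, -180.0]
ft_force: [0.1, -1.0, -0.5]
finger_gap: 40.0
grip_force: 40.8
```

>>> {"op": "apply_moves", "data": {"steps": [[-1,-5,14,0,0,0,0],[-1,0,0,15,0,0,0],[-1,0,0,20,0,0,0],[-1,0,0,17,0,0,0],[-1,0,0,10,0,0,0],[-1,0,0,5,0,0,0],[-1,0,0,0,0,0,0],[-1,0,0,0,0,0,0]]}}

```text
time: 23.65
tool_pos: [519.8, -159.3, 62.1]
tcp_rot: [-180.0, 0.0, 179.9]
ft_force: [0.2, 0.7, -0.5]
finger_gap: 40.1
grip_force: 40.7
```

Lower 2 mm and release, then go back to the pepper at about (517,169.5).

>>> {"op": "apply_moves", "data": {"steps": [[-1,-0.5,0.5,1,0,0,0],[-1,0,0,1,0,0,0],[-1,0,0,0,0,0,0],[-1,0,0,0,0,0,0],[1,0,0,0,0,0,0],[1,0,0,0,0,0,0],[1,0,0,0,0,0,0],[1,0,0,0,0,0,0]]}}

```text
time: 24.45
tool_pos: [519.9, -158.0, 59.5]
tcp_rot: [180.0, -0.0, 180.0]
ft_force: [-0.5, -0.2, -0.8]
finger_gap: 85.5
grip_force: 0.0
```

>>> {"op": "apply_moves", "data": {"steps": [[1,0,0,0,0,0,0],[1,0,0,-20,0,0,0],[1,0,0,-40,0,0,0],[1,0,0,-45,0,0,0],[1,0,0,-30,0,0,0],[1,0,40,0,0,0,0],[1,0,40,0,0,0,0],[1,0,40,0,0,0,0]]}}

```text
time: 25.25
tool_pos: [520.2, -37.1, 195.1]
tcp_rot: [-180.0, 0.1, 179.9]
ft_force: [0.3, -0.1, 0.5]
finger_gap: 84.9
grip_force: 0.0
```

>>> {"op": "apply_moves", "data": {"steps": [[1,0,45,0,0,0,0],[1,0,45,0,0,0,0],[1,0,45,0,0,0,0],[1,0,45,0,0,0,0],[1,0,28,0,0,0,0],[1,0,0,0,0,0,0],[1,0,0,0,0,0,0],[1,0,0,0,0,0,0]]}}

```text
time: 26.05
tool_pos: [520.4, 169.0, 194.6]
tcp_rot: [-180.0, -0.0, 179.9]
ft_force: [-0.3, -0.2, -0.0]
finger_gap: 85.2
grip_force: 0.0
```

Run:
```python
from w import *
a=top(517,169,96,"w5");coaster(*a,"red",435,298)
p,w,T,P=a;z=P[...,2]
for n,x,y,zt in(("jam",435,298,93),("salt",456,-29,96)):
    v,u=np.nonzero((abs(z-zt)<8)&(np.hypot(P[...,0]-x,P[...,1]-y)<40))
    if len(u): q=ray(w,T,np.c_[u,v],zt);print(n,(q.max(0)+q.min(0))/2)
```

```text
[520.4 169.  194.6] 858 [515.6 169. ] [30.9 32.1]
red [435.2 297.3] 45.1 1.0 43
jam [434.97167124 295.40544577]
salt [457.86652023 -23.91635809]
```

View pics/w5.png

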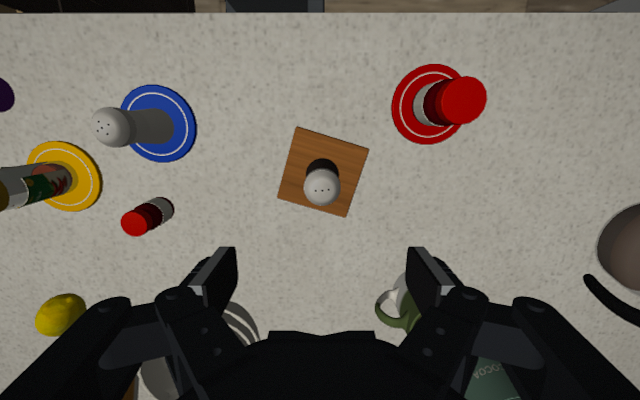

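Wrist view: the pepper is upright on the tile at (322,185), and jam, salt and spice stand on red, blue and yellow. Now I'll grasp the pepper.

>>> {"op": "apply_moves", "data": {"steps": [[1,4,0,23,0,0,0],[1,0,0,30,0,0,0],[1,0,0,30,0,0,0],[1,0,0,29,0,0,0],[1,0,0,22,0,0,0],[1,0,0,11,0,0,0],[1,0,0,0,0,0,0],[-1,0,0,0,0,0,0]]}}

```text
time: 26.9
tool_pos: [517.1, 169.6, 50.7]
tcp_rot: [180.0, 0.1, 179.9]
ft_force: [-0.2, -0.1, 0.0]
finger_gap: 73.4
grip_force: 0.0
```

>>> {"op": "apply_moves", "data": {"steps": [[-1,0,0,0,0,0,0],[-1,0,0,0,0,0,0],[-1,0,0,0,0,0,0],[-1,0,0,0,0,0,0],[-1,0,0,0,0,0,0],[-1,0,0,0,0,0,0],[-1,0,0,0,0,0,0],[-1,0,0,0,0,0,0]]}}

```text
time: 27.7
tool_pos: [517.7, 170.2, 51.3]
tcp_rot: [180.0, 0.2, 180.0]
ft_force: [0.0, -0.8, 5.6]
finger_gap: 34.5
grip_force: 39.9
```

>>> {"op": "apply_moves", "data": {"steps": [[-1,0,0,-20,0,0,0],[-1,0,0,-40,0,0,0],[-1,0,0,-40,0,0,0],[-1,0,0,-30,0,0,0],[-1,4,-30,0,0,0,0],[-1,6,-42,0,0,0,0],[-1,6,-42,0,0,0,0],[-1,6,-42,0,0,0,0]]}}

```text
time: 28.5
tool_pos: [493.5, 12.8, 179.6]
tcp_rot: [-180.0, -0.0, -180.0]
ft_force: [0.6, 0.1, -2.2]
finger_gap: 34.5
grip_force: 40.6
```

>>> {"op": "apply_moves", "data": {"steps": [[-1,6,-42,0,0,0,0],[-1,6,-42,0,0,0,0],[-1,6,-42,0,0,0,0],[-1,6,-42,0,0,0,0],[-1,6,-42,0,0,0,0],[-1,6,-42,0,0,0,0],[-1,6,-42,0,0,0,0],[-1,4,-35,0,0,0,0]]}}

```text
time: 29.3
tool_pos: [447.0, -317.0, 179.5]
tcp_rot: [-180.0, -0.0, 179.9]
ft_force: [0.7, 0.5, -2.4]
finger_gap: 34.8
grip_force: 40.6
```

>>> {"op": "apply_moves", "data": {"steps": [[-1,2,-20,0,0,0,0],[-1,0,-10,0,0,0,0],[-1,0,0,0,0,0,0],[-1,0,0,20,0,0,0],[-1,0,0,25,0,0,0],[-1,0,0,25,0,0,0],[-1,0,0,15,0,0,0],[-1,0,0,0,0,0,0]]}}

```text
time: 30.1
tool_pos: [444.9, -342.3, 92.0]
tcp_rot: [179.8, -0.2, -180.0]
ft_force: [-0.3, -0.8, -1.6]
finger_gap: 34.1
grip_force: 40.6
```

>>> {"op": "apply_moves", "data": {"steps": [[-1,-2.5,-3,10,0,0,0],[-1,0,0,10,0,0,0],[-1,0,0,9,0,0,0],[-1,0,0,6,0,0,0],[-1,0,0,3,0,0,0],[-1,0,0,0,0,0,0],[-1,0,0,0,0,0,0],[-1,0,0,0,0,0,0]]}}

```text
time: 30.9
tool_pos: [448.7, -348.3, 57.2]
tcp_rot: [-180.0, 0.0, 180.0]
ft_force: [0.2, 0.1, -2.5]
finger_gap: 34.3
grip_force: 40.7
```

>>> {"op": "apply_moves", "data": {"steps": [[-1,1,2.5,2,0,0,0],[-1,0,0,2,0,0,0],[-1,0,0,1.5,0,0,0],[-1,0,0,0,0,0,0],[-1,0,0,0,0,0,0],[-1,0,0,0,0,0,0],[-1,0,0,0,0,0,0],[-1,0,0,0,0,0,0]]}}

```text
time: 31.7
tool_pos: [447.5, -345.6, 51.4]
tcp_rot: [-180.0, 0.0, 180.0]
ft_force: [0.2, 1.3, 1.0]
finger_gap: 34.5
grip_force: 41.0
```

>>> {"op": "apply_moves", "data": {"steps": [[-1,0,0,0.5,0,0,0],[-1,0,0,0,0,0,0],[1,0,0,0,0,0,0],[1,0,0,0,0,0,0],[1,0,0,0,0,0,0],[1,0,0,0,0,0,0],[1,0,0,0,0,0,0],[1,0,0,0,0,0,0]]}}

```text
time: 32.5
tool_pos: [447.4, -345.5, 50.6]
tcp_rot: [180.0, -0.0, 180.0]
ft_force: [0.1, 0.1, 0.3]
finger_gap: 85.4
grip_force: 0.0
```

>>> {"op": "apply_moves", "data": {"steps": [[1,0,0,-20,0,0,0],[1,0,0,-40,0,0,0],[1,0,0,-40,0,0,0],[1,0,0,-35,0,0,0],[1,0,0,0,0,0,0],[1,0,0,0,0,0,0],[1,0,0,0,0,0,0],[1,0,0,0,0,0,0]]}}

```text
time: 33.3
tool_pos: [446.6, -344.7, 183.7]
tcp_rot: [179.9, -0.1, 180.0]
ft_force: [-0.8, 0.3, 0.2]
finger_gap: 85.2
grip_force: 0.0
```

Run:
```python
from w import *
a=top(447,-345,96,"w6");coaster(*a,"black",446,-345)
L=(("jam",435,298,93,"red"),("salt",456,-29,96,"blue"),("spice",520,-158,114,"yellow"),("pepper",447,-345,96,"black"))
for c in("top","side"):
    s=r.snapshot(c);cv2.imwrite(f"pics/{c}6.png",s["color"]);P=cloud(s,s["T"]);z=P[...,2]
    for n,x,y,zt,k in L:
        v,u=np.nonzero((abs(z-zt)<8)&(np.hypot(P[...,0]-x,P[...,1]-y)<40))
        if len(u): q=ray(s,s["T"],np.c_[u,v],zt);print(c,n,((q.max(0)+q.min(0))/2).round(1),end=" ")
        try: coaster(0,s,s["T"],P,k,x,y)
        except Exception: print("-")
```

```text
[ 446.6 -344.7  183.7] 913 [ 444.9 -346.3] [32.  32.8]
black [ 447.2 -348.4] 44.9 1.0 52
top jam [436.1 295.9] red [436.5 297.6] 42.8 1.0 27
top salt [460.2 -28.6] blue [458.1 -30.1] 43.4 1.0 28
top spice [ 522.  -158.4] -
top pepper [ 443.8 -341.9] -
side jam [433.5 298.5] red [433.6 299.7] 43.1 1.0 31
side salt [454.7 -26.3] blue [455.3 -26.9] 42.7 1.0 27
side spice [ 518.  -156.2] yellow [ 518.5 -156.7] 43.2 1.0 26
side pepper [ 442.6 -338.5] black [ 445.  -343.5] 40.7 1.0 24
```

View pics/side6.png

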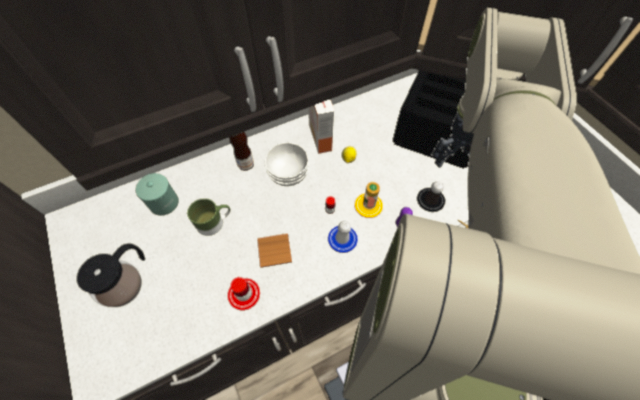

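Side view: all four stand upright on their own coasters and the mug hasn't moved. Within each view, every offset is about 5 mm or less, so I'm handing in.

```bash
python3 -c "
from bench import r
print(r.hand_in())"
```

```text
the job is handed in; nothing more can be done
None
```

The job is handed in: in the last camera check, pepper, salt, spice jar and jam jar each stood upright on their own coaster (black, blue, yellow, red), about 5 mm or less off centre (limit 15 mm), with the mug where it was; hand-in gave no verdict.

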